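Lay out the stamping set on the display board

TASK

Lay out the stamping set on the wooden display board: the ink pad flat and centred on the square riser with its sides parallel to the riser's, the tape roll flat and centred on top of the ink pad, the pocket stamp standing upright in the centre of the round riser. Stand the slim white carton from the left of the table upright on the board exactly midway between the two risers, its broad sides facing them. Leave the flat pink box and the flat yellow-sided box alone.

Things in the scene. Friction and masses are not known exactly. Their poses are not given: they have to be found in the camera images.
- board: narrow light-wood display board fixed on the table, 260 long (its x, pointing away from the robot within 7 degrees) x 110 wide (its y) x 8 mm thick; origin at the centre of its underside (table height), z up. A square and a round riser stand on it, one near and one far, 75 mm either side of its centre, which is thus the midpoint between them; which is the nearer changes.
- square_riser: square brown wood riser, 84 x 84 x 20 mm, fixed on the board, sides parallel to the board's; origin at the centre of its underside (8 mm above the table), flat top 20 mm above the origin
- round_riser: round brown wood riser, diameter 66, 20 mm high, fixed on the board; origin at the centre of its underside (8 mm above the table), flat top 20 mm above the origin
- ink_pad: closed black ink pad, a flat box 69 (x) x 76 (y) x 20 mm (z); the 69 mm measure is over the lid's rim, the body that the fingers meet is 65 mm in x; origin at the centre of its underside, z up; starts lying flat at the left of the table, beyond the clear racks; x points away from the robot within 12 degrees; lid does not open
- tape_roll: roll of paper tape lying flat, a disc of diameter 51 and height 18 mm with pale top and patterned golden side; origin at the centre of its underside, z up; starts at the left of the table, beyond the clear racks with any yaw
- stamp: black pocket stamp standing upright, 23 x 23 x 68 mm, cap fixed; origin at the centre of its foot, z up; starts at the left of the table, beyond the clear racks, its flat sides facing forward within 12 degrees
- carton: slim white carton standing upright, 20 (x, thickness) x 60 (y, width) x 105 mm (z); origin at the centre of its underside; starts at the left of the table, beyond the clear racks, its broad face (normal x) facing the robot within 12 degrees
- pink_box: bystander: flat pink carton 68 x 100 x 18 mm lying between the board and the goods, behind three fixed clear sticker racks (x 0.33 to 0.53, y 0.04 to 0.21, up to 140 mm high with the pack in one: carry things over them); origin at the centre of its underside; to be left alone
- yellow_box: bystander: flat carton 72 x 92 x 24 mm with yellow sides and a pale framed top, lying at the far left; origin at the centre of its underside; to be left alone
There are look-alikes about, which are no part of the job. Of the things that look like the stamp, take the one that is nearest to the robot's base at the start.

How it is judged:
By the outcome, as a careful person would: the job done as asked, in the order asked, and still so for the second after the job is handed in, with the robot touching nothing.
It also fails if it takes over 115 s, if anything falls off the work surface, if the arm or the gripper's body presses on something with over 40 N, if the wrist force passes 120 N, or if a joint passes its speed limit or range.

ROBOT

A 7-joint arm with a two-finger parallel gripper is mounted at the origin on a cart in front of the work surface, level with it; the furniture and walls round the work are solid. World frame = base frame: x ahead of the robot, y to its left, z up, the work surface at z = 0. Lengths are in m, angles in rad, forces in N, time in s.
With the tool pointing down it reaches from about 0.4 to 0.875 m from the base axis. Payload 4.4 kg.
Tool frame: the origin (TCP) lies on the mounting face of the last link; the fingertips stand 173 mm ahead of it and the grasp point (between the pads) lies 155 mm ahead of it; z points along the fingers, y is the line along which they close (so a half turn about z gives the same grasp; the last joint's range is limited). The gripper opens to 85 mm and grips with 20 to 120 N. Pads are 22 mm wide; open, the fingers measure 114 mm over their backs; the gripper's body (76 mm by 85 mm) begins 54 mm behind the grasp point. The pads swing forward as they close: fully open they stand 13 mm farther back than shut.
Start: joints at [1.114, 0.628, 0.038, 1.517, -0.027, 0.996, -0.02], TCP at [0.248, -0.601, 0.405] pointing down, gripper open.
Joint ranges: [-3.06, 3.06], [-0.37, 2.12], [-1.25, 1.32], [0.18, 2.47], [-1.1, 4.24], [0.23, 1.98], [-2.94, 2.94]. Speed limits (rad/s): [2.57, 2.57, 3.14, 3.14, 3.14, 3.14, 3.14].

INTERFACE

Orientations are given as a unit quaternion [w, x, y, z].
In Python, from rig import bot gives the robot as it stands.
- The arm moves only by the tool drive_tool, never from a script. Its argument "motion" is a list of rows, each a list of 7 numbers: the closure, from -1 (fully open) to 1 (shut), then the shift along the tool's x, y, z in cm, then the turn, a rotation vector about the tool's x, y, z in degrees. A call has 1 to 20 rows; each row is the pose to reach, as a shift and turn from the pose commanded when the call began, along the tool's axes at that moment; what a row does not reach only later rows make up. A row lasts 1/10 s, in which the tool goes at most 50 mm and 8.59 degrees, less where a joint would pass 70% of its speed; a pose out of reach is approached as far as the arm can. A call with a gripper value outside its range is refused whole. The fingers move at their own pace and stop on an object; "force" is the grip in N (left out, the last holds). Time passes only in rows, so rows that repeat a pose let the fingers close. It gives the time, the measured TCP pose, the force, the opening and the grip force at its end, in the units of the state.
- bot.get_obs(): the state, without advancing time (a new reading comes with each control period).
- bot.snapshot(name): name is "side" or "top" or "wrist"; returns the picture (400x640x3 uint8, red, green, blue); there is no depth.
- bot.camera_info(name): a dict with "fov_y" (degrees; the focal length in pixels is half the picture's height over the tangent of half this angle, whatever the lens; pixels are square), "cx", "cy" (the principal point, pixels), "k1" (the pictures are not rectified: a ray, as slopes to the right and down, at radius r is drawn at 1 + k1 r^2 times it, then the intrinsics apply), "world_from_camera" (4x4, takes a point from camera to world coordinates). Camera axes: x right, y up, looking along -z (the intrinsics and any distortion apply to the point x, -y, -z); pixel columns grow to the right and rows downward; lengths in m; the calibration is good to about 2 mm. A picture is of the moment at which its call begins: read the wrist's pose just before it. camera_info takes no time and is no camera call; for the wrist camera it gives the pose at the moment of the call.
- bot.job_done(): hands the job in; it is judged then, once.
The state is a dict: "t": time; "q": joint angles; "dq": joint speeds; "joint_efforts": joint torques, N m; "ee_pos": TCP position; "orientation": TCP orientation; "force": force on the tool from outside, world axes, zero at the start; "ft_torque": the same for the moment, N m; "finger_gap": finger opening in m; "gripper_force": force on a finger pad.
Only numpy, scipy, OpenCV 4.12 (cv2) and the standard library are available. Lean on these libraries where they do the work, as an engineer would, in place of code of your own. Each camera call takes 0.05 s, during which the arm holds its last target. There are 200 camera calls.

## Working session

There is one attempt and no reset: what is moved stays moved. The work goes in short steps, Python scripts to look and compute and a tool call to move; the robot and the scene stay as the last step left them, time stands still between calls to the robot, and variables do not carry over. Pictures are saved under pics/ and viewed, at most 14 in all, crops included, and the job is handed in when it is done.

Besides the shell and the picture viewer there is one more tool, called as name(argument=value, ...), one argument or row to a line, values as JSON. drive_tool: Moves the arm, as the interface text tells. Its arguments: {"type":"object","properties":{"motion":{"type":"array","items":{"type":"array","items":{"type":"number"}}},"force":{"type":"number"}},"required":["motion"]}

```bash
mkdir -p pics; ls
cat > h.py <<'E'
import numpy as np,cv2
from rig import bot
def snap(n,f):
    ci=bot.camera_info(n); im=np.asarray(bot.snapshot(n)); cv2.imwrite('pics/'+f+'.png',im[:,:,::-1]); np.save('pics/'+f+'.npy',ci,allow_pickle=True); return im,ci
def ld(f): return cv2.imread('pics/'+f+'.png'),np.load('pics/'+f+'.npy',allow_pickle=True).item()
def K(ci):
    f=200/np.tan(np.radians(ci['fov_y'])/2); return np.array([[f,0,ci['cx']],[0,f,ci['cy']],[0,0,1.]])
def rays(ci,uv):
    p=cv2.undistortPoints(np.array(uv,float).reshape(-1,1,2),K(ci),np.array([ci['k1'],0,0,0.])).reshape(-1,2)
    T=np.array(ci['world_from_camera']); d=np.c_[p[:,0],-p[:,1],-np.ones(len(p))]@T[:3,:3].T
    return T[:3,3],d
def onz(ci,uv,z):
    o,d=rays(ci,uv); return o+d*((z-o[2])/d[:,2])[:,None]
def proj(ci,P):
    T=np.array(ci['world_from_camera']); c=(np.atleast_2d(P)-T[:3,3])@T[:3,:3]
    return cv2.projectPoints(c*[1,-1,-1],np.zeros(3),np.zeros(3),K(ci),np.array([ci['k1'],0,0,0.]))[0].reshape(-1,2)
E
python3 - <<'E'
from h import *
np.set_printoptions(precision=3,suppress=True)
for n in('side','top','wrist'):
    im,ci=snap(n,n+'0'); print(n,ci)
print(bot.get_obs())
E
```

```text
pics
side {'fov_y': 45.645328577751506, 'cx': 311.15757782158795, 'cy': 195.42391377907316, 'k1': 0.04550437188163342, 'world_from_camera': array([[-0.994,  0.047, -0.097,  0.46 ],
       [-0.107, -0.409,  0.906,  1.021],
       [ 0.003,  0.911,  0.412,  0.442],
       [ 0.   ,  0.   ,  0.   ,  1.   ]])}
top {'fov_y': 56.55629193833991, 'cx': 322.89890965606355, 'cy': 197.4238766446284, 'k1': 0.008905035079273479, 'world_from_camera': array([[ 0.019,  0.983, -0.183,  0.395],
       [-1.   ,  0.019, -0.005,  0.14 ],
       [-0.001,  0.183,  0.983,  0.873],
       [ 0.   ,  0.   ,  0.   ,  1.   ]])}
wrist {'fov_y': 71.20842927913878, 'cx': 315.8421073251931, 'cy': 197.80731922457576, 'k1': -0.04455486460971537, 'world_from_camera': array([[ 0.381,  0.876,  0.296,  0.324],
       [-0.924,  0.362,  0.119, -0.569],
       [-0.003, -0.319,  0.948,  0.374],
       [ 0.   ,  0.   ,  0.   ,  1.   ]])}
{'t': 0.15, 'q': array([ 1.114,  0.629,  0.038,  1.518, -0.027,  0.996, -0.02 ]), 'dq': array([ 0.   , -0.001, -0.001, -0.004,  0.001,  0.   ,  0.001]), 'joint_efforts': array([  0.002, -56.38 ,   1.228, -19.365,   0.011,   0.007,   0.   ]), 'ee_pos': array([ 0.248, -0.601,  0.404]), 'orientation': array([-0.001,  0.981,  0.194, -0.   ]), 'force': array([ 0.284,  0.519, -0.367]), 'ft_torque': array([-0.004,  0.042,  0.002]), 'gripper_force': 0.0, 'finger_gap': 0.08525658510774564}
```

View pics/top0.png

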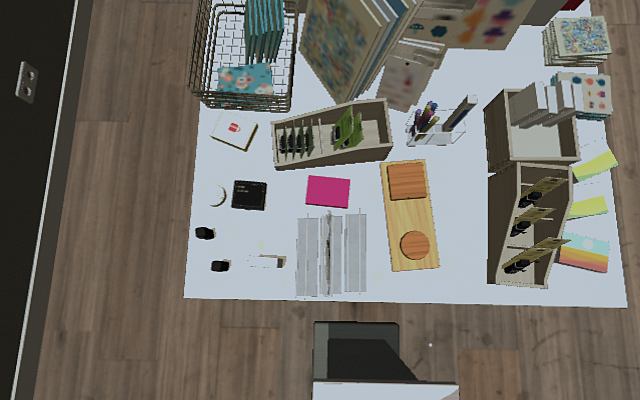

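View pics/side0.png

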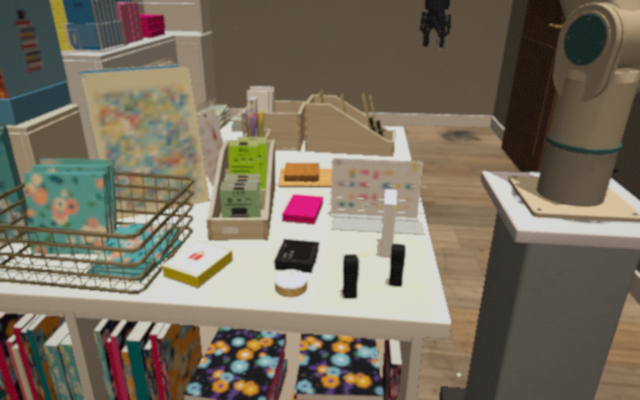

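The top view shows the tape at (217,195), the ink pad at (249,195), and stamp-like items at (205,233) and (220,266). The carton is at (266,262), the square riser (far) at (407,180) and the round riser (near) at (415,245). The side view shows the same goods. Next I'll measure them with masks.

Run:
```python
from h import *
np.set_printoptions(precision=4,suppress=True)
im,ci=ld('top0'); hsv=cv2.cvtColor(im,cv2.COLOR_BGR2HSV)
for n,uv,z in [('sq',(407,180),.028),('round',(415,245),.028),('pad',(249,195),.02),('tape',(217,195),.018),('st1',(220,266),.05),('st2',(205,233),.05),('cart',(266,262),.05),('yel',(234,131),.024)]: print(n,onz(ci,[uv],z)[0])
def rects(m,box,z,name,amin=60):
    x0,y0,x1,y1=box; mm=np.zeros_like(m); mm[y0:y1,x0:x1]=m[y0:y1,x0:x1]
    for c in cv2.findContours(mm,cv2.RETR_EXTERNAL,cv2.CHAIN_APPROX_NONE)[0]:
        if cv2.contourArea(c)<amin: continue
        P=onz(ci,c.reshape(-1,2),z)[:,:2].astype(np.float32)*1000
        r=cv2.minAreaRect(P); M=cv2.moments(P.reshape(-1,1,2)); print(name,cv2.contourArea(c),np.array(r[0]),np.array(r[1]),r[2])
h,s,v=cv2.split(hsv)
print(hsv[180,407],hsv[215,395],hsv[245,415],hsv[195,249])
wood=((h<25)&(s>70)).astype(np.uint8)
rects(wood,(370,150,450,280),.008,'board')
br=((h<14)&(s>110)).astype(np.uint8)
rects(br,(370,150,450,280),.028,'riser')
dark=(v<90).astype(np.uint8)
rects(dark,(190,170,280,215),.02,'pad')
rects(dark,(190,220,235,280),.068,'stamp')
a=cv2.resize(im[150:290,185:445],None,fx=3,fy=3,interpolation=cv2.INTER_CUBIC); cv2.imwrite('pics/c0.png',a)
```

```text
sq [ 0.5981 -0.0505  0.028 ]
round [ 0.4479 -0.0652  0.028 ]
pad [0.557  0.3175 0.02  ]
tape [0.5559 0.3929 0.018 ]
st1 [0.3929 0.3655 0.05  ]
st2 [0.4639 0.4038 0.05  ]
cart [0.4033 0.2659 0.05  ]
yel [0.712  0.3614 0.024 ]
[ 13 150 173] [ 22 102 182] [ 13 150 163] [30 11 23]
board 4799.0 [522.4464 -56.6488] [258.1313 108.5927] 5.811460494995117
board 148.5 [663.7397   9.995 ] [25.1232 46.5734] 1.0701971054077148
riser 605.0 [448.5898 -63.471 ] [62.184  63.4702] 44.64973831176758
riser 1145.0 [596.0951 -47.8619] [81.6994 82.5419] 5.986978530883789
pad 843.0 [557.0554 318.2381] [75.8013 67.4336] 85.79308319091797
stamp 147.5 [392.9239 361.5565] [20.9204 36.1343] 1.0668736696243286
stamp 164.0 [462.4063 400.1216] [25.9411 39.7837] 1.0807355642318726
```

View pics/c0.png

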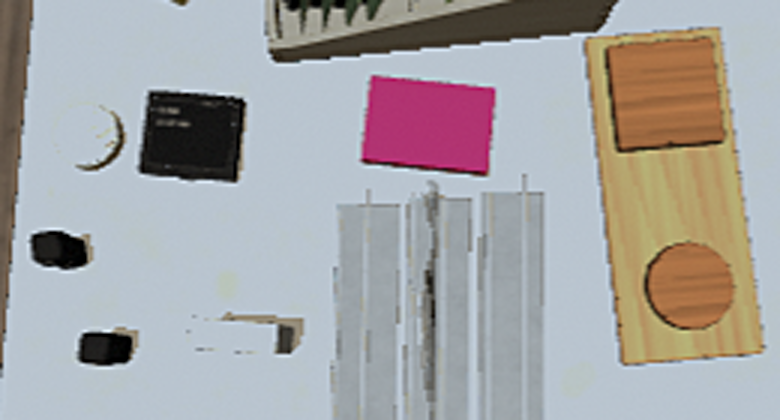

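The near stamp-like item (220,266) is the one to take, and the board yaw is about 6°. I'll move above the ink pad and refine with the wrist camera.

```bash
cat >> h.py <<'E'
from scipy.spatial.transform import Rotation as Ro
def go(x,y,z,yaw):
    o=bot.get_obs(); q=o['orientation']; R=Ro.from_quat([q[1],q[2],q[3],q[0]])
    a=np.radians(yaw); xa=np.array([np.cos(a),np.sin(a),0]); za=np.array([0,0,-1.]); T=Ro.from_matrix(np.c_[xa,np.cross(za,xa),za])
    s=R.inv().apply(np.array([x,y,z])-o['ee_pos'])*100; r=(R.inv()*T).as_rotvec(degrees=True)
    print('t',o['t'],'gap',o['finger_gap'],'shift cm',np.round(s,2),'turn',np.round(r,2))
E
python3 - <<'E'
from h import *
go(.53,.33,.42,86)
ci=np.load('pics/top0.npy',allow_pickle=True).item()
print(onz(ci,[(275,168),(390,165),(388,168)],0))
E
```

```text
t 0.15 gap 0.08525658510774564 shift cm [ 61.57 -75.31  -1.49] turn [-8.000e-02 -4.000e-02 -6.361e+01]
[[ 0.62860684  0.26240176  0.        ]
 [ 0.64143468 -0.01641155  0.        ]
 [ 0.63382317 -0.01146927  0.        ]]
```

drive_tool(
  motion=[
    [-1,61.6,-75.3,-1.5,0,0,-63.6],
    [-1,61.6,-75.3,-1.5,0,0,-63.6],
    [-1,61.6,-75.3,-1.5,0,0,-63.6],
    [-1,61.6,-75.3,-1.5,0,0,-63.6],
    [-1,61.6,-75.3,-1.5,0,0,-63.6],
    [-1,61.6,-75.3,-1.5,0,0,-63.6],
    [-1,61.6,-75.3,-1.5,0,0,-63.6],
    [-1,61.6,-75.3,-1.5,0,0,-63.6],
    [-1,61.6,-75.3,-1.5,0,0,-63.6],
    [-1,61.6,-75.3,-1.5,0,0,-63.6],
    [-1,61.6,-75.3,-1.5,0,0,-63.6],
    [-1,61.6,-75.3,-1.5,0,0,-63.6],
    [-1,61.6,-75.3,-1.5,0,0,-63.6],
    [-1,61.6,-75.3,-1.5,0,0,-63.6],
    [-1,61.6,-75.3,-1.5,0,0,-63.6],
    [-1,61.6,-75.3,-1.5,0,0,-63.6],
    [-1,61.6,-75.3,-1.5,0,0,-63.6],
    [-1,61.6,-75.3,-1.5,0,0,-63.6],
    [-1,61.6,-75.3,-1.5,0,0,-63.6],
    [-1,61.6,-75.3,-1.5,0,0,-63.6],
  ],
  force=40,
)

```text
t: 2.15
ee_pos: [0.53, 0.3349, 0.4194]
orientation: [-0.001, 0.73, 0.684, 0.001]
force: [-0.8, 1.0, 0.2]
finger_gap: 0.0853
gripper_force: 0.0
```

Run:
```python
from h import *
im,ci=snap('wrist','w1'); print(bot.get_obs()['ee_pos'],bot.get_obs()['q'],ci['world_from_camera'])
```

```text
[0.53006959 0.33706196 0.41933257] [-0.37359179  0.60439541 -0.39240819  1.55894543  0.2517062   1.0245729
 -0.89736877] [[ 9.97869176e-01  6.17765689e-02  2.09943744e-02  5.35813093e-01]
 [-6.52445931e-02  9.47244627e-01  3.13800511e-01  4.17493240e-01]
 [-5.01289468e-04 -3.14501626e-01  9.49256802e-01  3.90189935e-01]
 [ 0.00000000e+00  0.00000000e+00  0.00000000e+00  1.00000000e+00]]
```

View pics/w1.png

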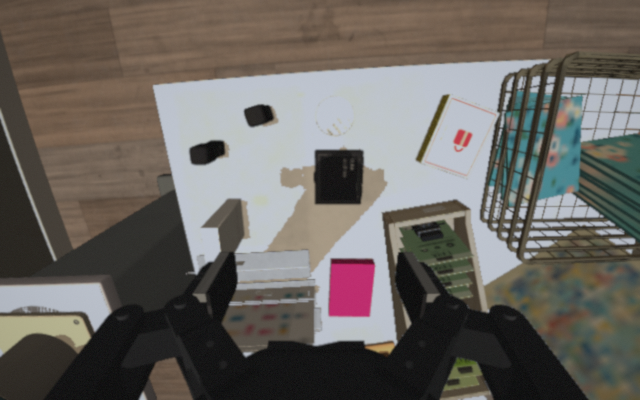

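Wrist view: ink pad (339,177), tape (335,115), wanted stamp (208,152), look-alike (258,115), carton (230,225).

```bash
cat >> h.py <<'E'
def rects(m,ci,box,z,name,amin=60):
    x0,y0,x1,y1=box; mm=np.zeros(m.shape,np.uint8); mm[y0:y1,x0:x1]=m[y0:y1,x0:x1]
    for c in cv2.findContours(mm,cv2.RETR_EXTERNAL,cv2.CHAIN_APPROX_NONE)[0]:
        if cv2.contourArea(c)<amin: continue
        P=onz(ci,c.reshape(-1,2),z)[:,:2].astype(np.float32)*1000; r=cv2.minAreaRect(P)
        print(name,cv2.boundingRect(c),np.round(r[0],1),np.round(r[1],1),round(r[2],1))
E
python3 - <<'E'
from h import *
im,ci=ld('w1'); hsv=cv2.cvtColor(im,cv2.COLOR_BGR2HSV); v=hsv[:,:,2]
rects(v<70,ci,(300,140,375,215),.02,'pad')
rects(v<70,ci,(180,95,280,170),.068,'stamp')
a=cv2.resize(im[80:260,170:390],None,fx=3.5,fy=3.3,interpolation=cv2.INTER_CUBIC)
g=cv2.createCLAHE(6,(4,4)).apply(cv2.cvtColor(a,cv2.COLOR_BGR2GRAY)); cv2.imwrite('pics/c1.png',g)
t=im[80:150,300:370]; print(t.reshape(-1,3).min(0));
E
```

```text
pad (314, 150, 49, 54) [559.6 322.5] [74.4 65.2] 86.3
stamp (190, 141, 35, 23) [406.3 374.7] [43.3 22.3] 10.4
stamp (245, 105, 28, 21) [471.6 412.3] [29.  19.8] 13.3
[ 94 107 117]
```

View pics/c1.png

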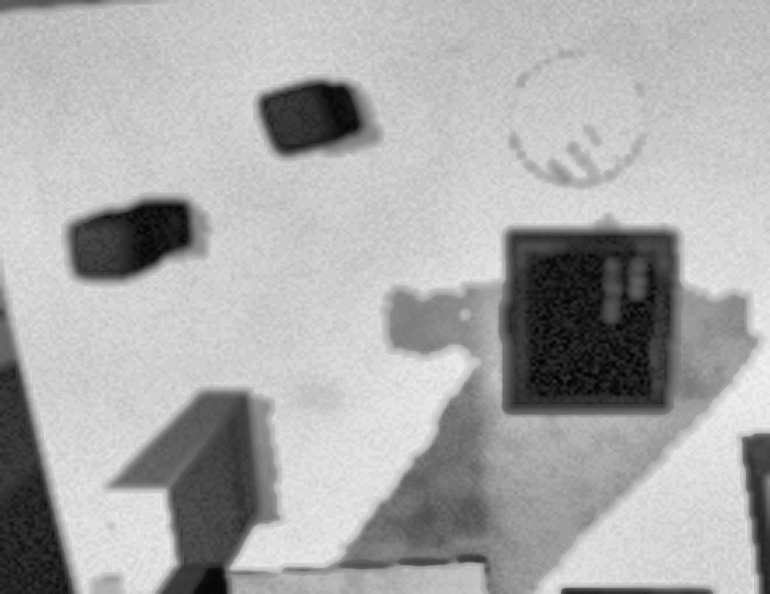

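The enhanced crop shows the tape circle centred near crop (578,118) and the pad. I'll drop closer over the pad for a settled view.

Run:
```python
from h import *
im,ci=snap('wrist','w2'); hsv=cv2.cvtColor(im,cv2.COLOR_BGR2HSV); v=hsv[:,:,2]
rects(v<70,ci,(300,140,375,215),.02,'pad')
rects(v<70,ci,(180,95,280,170),.068,'stamp')
rects(v<70,ci,(180,95,280,170),0.0,'stampfoot')
go(.558,.320,.30,86)
```

```text
pad (314, 153, 49, 53) [559.6 322.4] [73.3 65.1] 86.4
stamp (191, 144, 34, 22) [406.2 374.6] [43.4 22.2] 10.5
stamp (245, 108, 28, 21) [471.5 412.5] [29.  19.5] 11.1
stampfoot (191, 144, 34, 22) [378.9 365.1] [52.5 26.9] 10.5
stampfoot (245, 108, 28, 21) [458.  410.9] [35.2 23.6] 11.1
t 2.25 gap 0.08508770050209098 shift cm [-1.27  2.93 11.9 ] turn [-0.05 -0.18  0.29]
```

drive_tool(
  motion=[
    [-1,-1.3,2.9,11.9,0,0,0],
    [-1,-1.3,2.9,11.9,0,0,0],
    [-1,-1.3,2.9,11.9,0,0,0],
    [-1,-1.3,2.9,11.9,0,0,0],
    [-1,-1.3,2.9,11.9,0,0,0],
    [-1,-1.3,2.9,11.9,0,0,0],
  ],
)

```text
t: 2.85
ee_pos: [0.5586, 0.3155, 0.3029]
orientation: [0.0, 0.731, 0.682, 0.002]
force: [-0.2, 0.3, -0.5]
finger_gap: 0.0855
gripper_force: 0.0
```

Run:
```python
from h import *
im,ci=snap('wrist','w3'); hsv=cv2.cvtColor(im,cv2.COLOR_BGR2HSV); v=hsv[:,:,2]
u=proj(ci,[.558,.32,.02])[0]; print(u)
rects(v<70,ci,(int(u[0])-80,int(u[1])-80,int(u[0])+80,int(u[1])+70),.02,'pad')
```

```text
[313.7573977 191.737675 ]
pad (380, 236, 13, 25) [627.9 254.6] [11.6 28. ] 6.7
pad (281, 150, 71, 77) [560.2 322.1] [75.4 65.7] 86.8
```

View pics/w3.png

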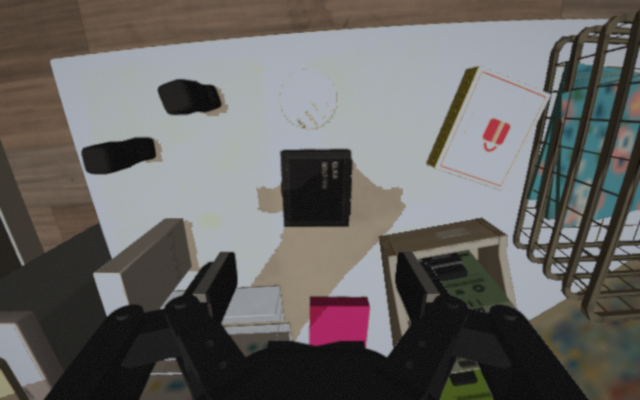

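The view shows the pad at (316,188) and the tape at (308,98). Next I'll descend on the pad.

Run:
```python
from h import *
go(.5595,.321,.17,86.5)
```

```text
t 2.9 gap 0.08542278117217761 shift cm [ 0.51  0.02 13.3 ] turn [ 0.16 -0.14 -0.49]
```

drive_tool(
  motion=[
    [-1,0.1,0.1,5,0,0,-0.5],
    [-1,0.1,0.1,9,0,0,-0.5],
    [-1,0.1,0.1,9,0,0,-0.5],
    [-1,0.1,0.1,9,0,0,-0.5],
    [-1,0.1,0.1,9,0,0,-0.5],
  ],
)

```text
t: 3.4
ee_pos: [0.5605, 0.3169, 0.2138]
orientation: [0.0, 0.728, 0.685, 0.003]
force: [0.4, -0.6, 0.2]
finger_gap: 0.0853
gripper_force: 0.0
```

Run:
```python
from h import *
im,ci=snap('wrist','w4'); hsv=cv2.cvtColor(im,cv2.COLOR_BGR2HSV); v=hsv[:,:,2]
u=proj(ci,[.558,.32,.02])[0]; print(u)
rects(v<70,ci,(int(u[0])-80,int(u[1])-90,int(u[0])+80,int(u[1])+90),.02,'pad')
go(.5595,.321,.17,86.5)
```

```text
[309.91009624 234.67882237]
pad (229, 253, 8, 50) [502.3 289.8] [40.3  4.9] 80.5
pad (261, 172, 105, 110) [560.3 322.9] [77.1 65.1] 86.4
t 3.45 gap 0.08558094823974349 shift cm [ 0.41 -0.14  4.38] turn [ 0.24 -0.18 -0.01]
```

View pics/w4.png

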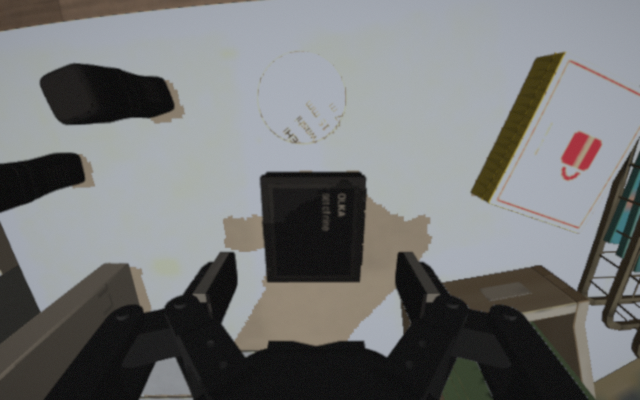

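drive_tool(
  motion=[
    [-1,0.5,0,2.5,0,0,0],
    [-1,0.5,0,4.3,0,0,0],
    [-1,0.5,0,4.5,0,0,0],
    [-1,0.5,0,4.5,0,0,0],
    [-1,0.5,0,4.5,0,0,0],
  ],
)

```text
t: 3.95
ee_pos: [0.5602, 0.3209, 0.1666]
orientation: [0.0, 0.729, 0.685, 0.001]
force: [-0.6, 0.8, 0.1]
finger_gap: 0.0856
gripper_force: 0.0
```

Run:
```python
from h import *
im,ci=snap('wrist','w5')
go(.560,.3225,.17,86.5); o=bot.get_obs(); print(o['ee_pos'],o['force'],o['dq'])
```

```text
t 4.0 gap 0.08565920072220097 shift cm [ 0.16 -0.03 -0.33] turn [ 0.07 -0.05 -0.02]
[0.56021268 0.32093616 0.16672079] [-0.74870083  0.11005447 -0.28892459] [ 0.0021031  -0.00106546 -0.00091734  0.0002829   0.00111576 -0.00286325
  0.00074114]
```

drive_tool(
  motion=[
    [-1,0.1,0,-0.3,0,0,0],
    [-0.7,0.1,0,-0.3,0,0,0],
    [-0.5,0.1,0,-0.3,0,0,0],
    [0,0.1,0,-0.3,0,0,0],
    [0,0.1,0,-0.3,0,0,0],
    [0,0.1,0,-0.3,0,0,0],
  ],
  force=40,
)

```text
t: 4.6
ee_pos: [0.5601, 0.3221, 0.1697]
orientation: [0.0, 0.728, 0.685, 0.001]
force: [-0.7, -0.0, 5.8]
finger_gap: 0.0641
gripper_force: 44.6
```

Run:
```python
from h import *
im,ci=snap('wrist','w6')
o=bot.get_obs(); print(o['ee_pos'],o['force'],o['finger_gap'],o['gripper_force'])
```

```text
[0.5600936  0.32203745 0.16974173] [-1.46825218 -0.47722248  6.05950108] 0.06450262681691006 44.559107422828674
```

View pics/w6.png

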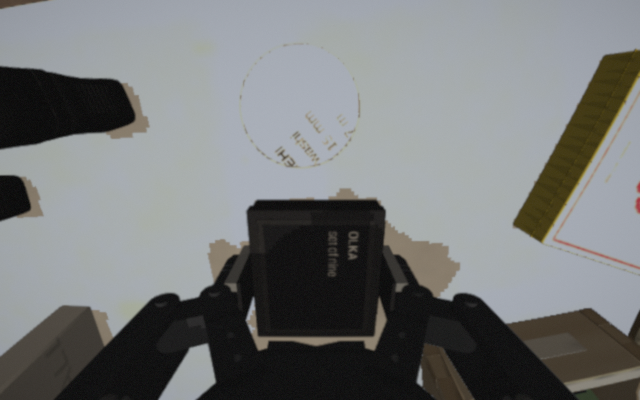

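The pad is gripped. I'll measure how it sits in the hand and locate the tape.

Run:
```python
from h import *
im,ci=ld('w6'); v=im.max(2)
for t in (45,70,100):
  m=(v<t).astype(np.uint8); m=m[195:240,244:390]; c=np.argwhere(m.T); 
  # top edge of pad: first dark row for each column
  pts=[(244+k,195+np.argmax(m[:,k])) for k in range(15,130)]
  P=onz(ci,pts,.02); f=np.polyfit(P[:,0],P[:,1],1); print(t,'far edge: slope deg',np.degrees(np.arctan(f[0])),'y at x=.56',np.polyval(f,.56))
for n,box in(('w6',(225,30,375,180)),('w4',(250,40,356,152))):
  im,ci=ld(n); x0,y0,x1,y1=box; g=cv2.cvtColor(im,cv2.COLOR_BGR2GRAY)[y0:y1,x0:x1].astype(float)
  d=cv2.medianBlur(g.astype(np.uint8),15).astype(float)-g; p=np.argwhere(d>12)[:,::-1]+[x0,y0]
  h=cv2.convexHull(p.astype(np.int32)).reshape(-1,2); P=onz(ci,h,.018)[:,:2]*1000
  print(n,cv2.minEnclosingCircle(P.astype(np.float32)))
go(.56,.30,.42,86.5)
```

```text
45 far edge: slope deg -3.51366474382901 y at x=.56 0.3630789316504109
70 far edge: slope deg -3.5134376862456977 y at x=.56 0.36356192859356223
100 far edge: slope deg -2.8112174461527912 y at x=.56 0.36369767635593536
w6 ((558.5602416992188, 403.1922302246094), 25.503807067871094)
w4 ((558.5548706054688, 402.5877380371094), 25.886491775512695)
t 4.65 gap 0.06450262681691006 shift cm [ -2.18   0.15 -25.03] turn [ 0.06 -0.04 -0.01]
```

drive_tool(
  motion=[
    [0,0,0,-5,0,0,0],
    [0,0,0,-10,0,0,0],
    [0,0,0,-15,0,0,0],
    [0,0,0,-20,0,0,0],
    [0,0,0,-25,0,0,0],
    [0,-5,0,-25,0,0,0],
    [0,-10,0,-25,0,0,0],
    [0,-15,0,-25,0,0,0],
    [0,-20,0,-25,0,0,0],
    [0,-25,0,-25,0,0,0],
    [0,-30,0,-25,0,0,0],
    [0,-35,0,-25,0,0,-4],
    [0,-37,1,-25,0,0,-9.5],
    [0,-37,1,-25,0,0,-9.5],
    [0,-37,1,-25,0,0,-9.5],
    [0,-37,1,-25,0,0,-9.5],
    [0,-37,1,-25,0,0,-9.5],
  ],
)

```text
t: 6.35
ee_pos: [0.547, -0.0464, 0.4188]
orientation: [-0.0, 0.668, 0.744, 0.0]
force: [-0.4, -0.0, -1.2]
finger_gap: 0.0644
gripper_force: 45.2
```

Run:
```python
from h import *
im,ci=snap('wrist','w7'); hsv=cv2.cvtColor(im,cv2.COLOR_BGR2HSV); h,s,v=cv2.split(hsv)
m=((h<25)&(s>70)); br=(h<15)&(s>110)
rects(m,ci,(100,80,500,300),.008,'board',800); rects(br,ci,(100,80,500,300),.028,'riser',300)
print(proj(ci,[[.596,-.048,.028],[.4486,-.0635,.028]])); o=bot.get_obs();print(o['ee_pos'],o['finger_gap'])
```

```text
[[351.91240135 175.39734215]
 [240.61745413 175.18611552]]
[ 0.54702631 -0.0465525   0.41882275] 0.06456822999924047
```

View pics/w7.png

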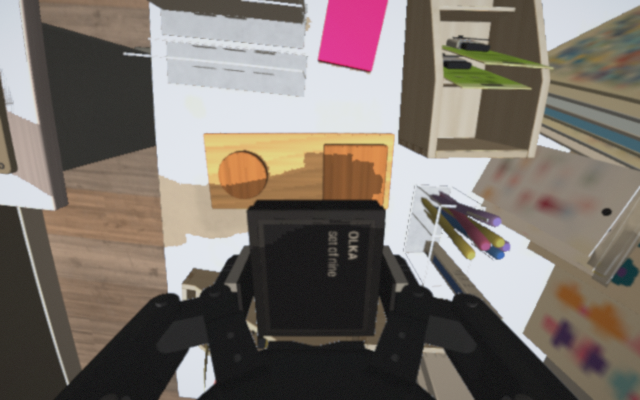

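The board spans (205–393, 132–209), with the round riser at (243,175) and the square riser at (355,172). The mask came out empty because I swapped red and blue, so I'll redo it.

Run:
```python
from h import *
im,ci=ld('w7'); hsv=cv2.cvtColor(im,cv2.COLOR_BGR2HSV); h,s,v=cv2.split(hsv)
print(hsv[160,210],hsv[195,300],hsv[175,240],hsv[160,340],hsv[180,350],hsv[220,200])
m=((h<30)&(s>85)); 
for t in (12,13,14,15):
  rects((h<t)&(s>110),ci,(200,125,398,215),.028,'riser%d'%t,300)
rects(m,ci,(195,120,400,215),.008,'board',800)
mm=np.zeros(m.shape,np.uint8); mm[120:206,195:400]=m[120:206,195:400]
c=max(cv2.findContours(mm,0,1)[0],key=cv2.contourArea); a=cv2.approxPolyDP(c,8,True).reshape(-1,2); print(a.tolist(),np.round(onz(ci,a,.008)[:,:2]*1000,1).tolist())
```

```text
[ 22 114 226] [ 15 132 162] [ 13 164 211] [ 13 154 134] [ 13 160 123] [ 18  51 195]
riser14 (221, 152, 46, 46) [451.9 -63. ] [61.6 61.6] 5.9
riser14 (324, 145, 63, 62) [598.9 -49.2] [80.4 83.6] 6.1
riser15 (219, 151, 49, 48) [451.5 -63.1] [64.9 64.3] 6.1
riser15 (322, 145, 65, 62) [598.7 -48.7] [83.3 83.6] 5.2
board (204, 133, 190, 77) [524.5 -56.1] [257.1 108.5] 5.8
[[204, 134], [212, 205], [387, 205], [392, 134]] [[392.6, -16.9], [402.7, -118.3], [656.6, -90.9], [644.5, 9.9]]
```

Run:
```python
from h import *
go(.599,-.0488,.22,95.8)
```

```text
t 6.4 gap 0.06456822999924047 shift cm [-0.78  5.14 19.88] turn [ 0.   -0.02  0.32]
```

drive_tool(
  motion=[
    [0,-0.8,5.1,0,0,0,0.3],
    [0,-0.8,5.1,0,0,0,0.3],
    [0,-0.8,5.1,5,0,0,0.3],
    [0,-0.8,5.1,10,0,0,0.3],
    [0,-0.8,5.1,15,0,0,0.3],
    [0,-0.8,5.1,19.8,0,0,0.3],
    [0,-0.8,5.1,19.8,0,0,0.3],
    [0,-0.8,5.1,19.8,0,0,0.3],
    [0,-0.8,5.1,19.8,0,0,0.3],
    [0,-0.8,5.1,19.8,0,0,0.3],
  ],
)

```text
t: 7.4
ee_pos: [0.6001, -0.0506, 0.224]
orientation: [0.002, 0.671, 0.741, 0.002]
force: [0.5, 0.1, -1.6]
finger_gap: 0.0641
gripper_force: 45.2
```

Run:
```python
from h import *
go(.599,-.0488,.1985,95.8); im,ci=snap('wrist','w8')
```

```text
t 7.4 gap 0.06409911253110999 shift cm [ 0.19 -0.11  2.55] turn [ 0.33  0.05 -0.11]
```

View pics/w8.png

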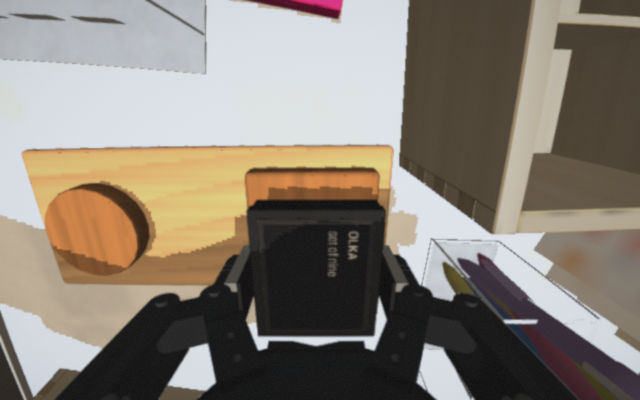

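The pad is aligned over the square riser, and the fingers clear the pen cup and the holder. Lowering now.

drive_tool(
  motion=[
    [0,0.2,-0.1,1.5,0,0,0],
    [0,0.2,-0.1,2.4,0,0,0],
    [0,0.2,-0.1,2.5,0,0,0],
    [0,0.2,-0.1,2.5,0,0,0],
    [0,0.2,-0.1,2.5,0,0,0],
  ],
)

```text
t: 7.95
ee_pos: [0.598, -0.0488, 0.1972]
orientation: [0.001, 0.671, 0.741, 0.001]
force: [-1.8, 0.2, 6.1]
finger_gap: 0.0643
gripper_force: 46.9
```

Run:
```python
from h import *
go(.599,-.0488,.1977,95.8); im,ci=snap('wrist','w9'); print(bot.get_obs()['force'])
v=im.max(2)
# visible riser strip: rows of pad top edge vs riser edge
for nm in ('w9',):
  b,_=ld(nm); h,s,vv=cv2.split(cv2.cvtColor(b,cv2.COLOR_BGR2HSV))
  rects((h<15)&(s>110),ci,(235,130,400,300),.028,'riserstrip',100)
```

```text
t 7.95 gap 0.06427907281987381 shift cm [-0.01  0.1  -0.05] turn [ 0.11  0.02 -0.11]
[-1.7835818  -0.19228179  5.42619077]
riserstrip (239, 182, 157, 64) [596.6 -22.8] [83.2 36.6] 5.6
```

drive_tool(
  motion=[
    [0,0,0.1,-0.05,0,0,0],
    [0,0,0.1,-0.05,0,0,0],
    [-1,0,0.1,-0.05,0,0,0],
    [-1,0,0.1,-0.05,0,0,0],
    [-1,0,0.1,-0.05,0,0,0],
    [-1,0,0.1,-3,0,0,0],
    [-1,0,0.1,-8,0,0,0],
    [-1,0,0.1,-13,0,0,0],
    [-1,0,0.1,-13,0,0,0],
    [-1,0,0.1,-13,0,0,0],
    [-1,0,0.1,-13,0,0,0],
  ],
)

```text
t: 9.1
ee_pos: [0.5979, -0.049, 0.3247]
orientation: [-0.001, 0.671, 0.741, -0.001]
force: [-0.1, 0.0, 0.1]
finger_gap: 0.0853
gripper_force: 0.0
```

Run:
```python
from h import *
snap('wrist','w10'); im,ci=ld('w10'); h,s,v=cv2.split(cv2.cvtColor(im,cv2.COLOR_BGR2HSV))
u=proj(ci,[.599,-.0488,.048])[0].astype(int); print(u)
rects(v<60,ci,(u[0]-70,u[1]-70,u[0]+70,u[1]+70),.048,'pad',500)
rects(((h<15)&(s>110))|(v<60),ci,(u[0]-70,u[1]-70,u[0]+70,u[1]+70),.028,'riser',500)
for r in range(1): cv2.imwrite('pics/c10.png',cv2.resize(im[u[1]-75:u[1]+75,u[0]-90:u[0]+90],None,fx=4,fy=4))
```

```text
[317 197]
pad (282, 157, 73, 77) [599.3 -48.1] [66.2 74.6] 5.7
riser (275, 149, 86, 85) [599.6 -50.8] [84.4 88.3] 5.7
```

View pics/c10.png

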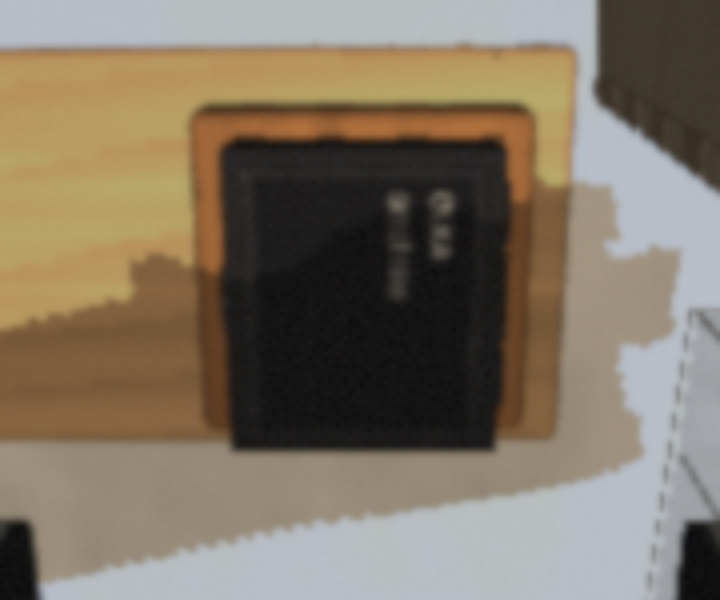

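The pad is centred at (599,-48), yaw 5.7°. Now the tape.

Run:
```python
from h import *
go(.5585,.400,.30,90)
```

```text
t 9.15 gap 0.08555947534894046 shift cm [45.06  0.54  2.43] turn [-0.17 -0.    5.69]
```

drive_tool(
  motion=[
    [-1,0,0,-5,0,0,0],
    [-1,5,0.1,-6,0,0,0],
    [-1,10,0.2,-6,0,0,0],
    [-1,15,0.3,-6,0,0,0],
    [-1,20,0.4,-6,0,0,0],
    [-1,25,0.5,-6,0,0,5.7],
    [-1,30,0.5,-6,0,0,5.7],
    [-1,35,0.5,-4,0,0,5.7],
    [-1,40,0.5,-2,0,0,5.7],
    [-1,45,0.5,2.5,0,0,5.7],
    [-1,45,0.5,2.5,0,0,5.7],
    [-1,45,0.5,2.5,0,0,5.7],
    [-1,45,0.5,2.5,0,0,5.7],
    [-1,45,0.5,2.5,0,0,5.7],
  ],
)

```text
t: 10.55
ee_pos: [0.56, 0.3977, 0.301]
orientation: [0.001, 0.708, 0.706, -0.0]
force: [-0.5, -0.2, 0.1]
finger_gap: 0.0853
gripper_force: 0.0
```

```bash
cat >> h.py <<'E'
def tape(n,x,y,z,half,thr=12):
  im,ci=ld(n); u=proj(ci,[x,y,z])[0].astype(int); x0,y0,x1,y1=u[0]-half,u[1]-half,u[0]+half,u[1]+half
  g=cv2.cvtColor(im,cv2.COLOR_BGR2GRAY)[y0:y1,x0:x1]
  d=cv2.medianBlur(g,15).astype(float)-g; p=np.argwhere(d>thr)[:,::-1]+[x0,y0]
  h=cv2.convexHull(p.astype(np.int32)).reshape(-1,2); P=onz(ci,h,z)[:,:2]*1000
  print(n,u,cv2.minEnclosingCircle(P.astype(np.float32)),cv2.fitEllipse(P.astype(np.float32)))
E
python3 - <<'E'
from h import *
snap('wrist','w11'); tape('w11',.5585,.403,.018,42)
go(.5585,.403,.20,90); print(bot.get_obs()['ee_pos'])
E
```

```text
w11 [313 189] ((554.0745239257812, 405.3860168457031), 45.16896438598633) ((555.136962890625, 404.9334411621094), (48.981754302978516, 88.4864730834961), 124.35325622558594)
t 10.6 gap 0.08574134753404522 shift cm [ 0.54 -0.18 10.15] turn [ 0.09  0.04 -0.17]
[0.56015374 0.39762867 0.3014703 ]
```

drive_tool(
  motion=[
    [-1,0.5,-0.2,5,0,0,0],
    [-1,0.5,-0.2,8,0,0,0],
    [-1,0.5,-0.2,8,0,0,0],
    [-1,0.5,-0.2,8,0,0,0],
    [-1,0.5,-0.2,8,0,0,0],
  ],
)

```text
t: 11.1
ee_pos: [0.5582, 0.4046, 0.2235]
orientation: [0.0, 0.708, 0.707, 0.002]
force: [0.6, 0.4, -0.3]
finger_gap: 0.085
gripper_force: 0.0
```

Run:
```python
from h import *
snap('wrist','w12'); 
for t in (12,20,30): tape('w12',.5585,.403,.018,58,t)
go(.5585,.403,.174,90); print(bot.get_obs()['ee_pos'])
```

```text
w12 [314 233] ((552.498046875, 400.89935302734375), 51.0140380859375) ((552.107666015625, 402.42138671875), (54.779518127441406, 101.63973236083984), 135.2432403564453)
w12 [314 233] ((552.52734375, 401.33868408203125), 50.661964416503906) ((552.4635009765625, 401.7803649902344), (49.89914321899414, 100.4277114868164), 137.09408569335938)
w12 [314 233] ((569.3509521484375, 409.097412109375), 34.05876159667969) ((562.4254150390625, 411.8572692871094), (49.552635192871094, 69.10814666748047), 140.95376586914062)
t 11.15 gap 0.08502531734009156 shift cm [-0.19  0.03  4.95] turn [ 0.21 -0.16 -0.07]
[0.55805654 0.40478858 0.22348541]
```

View pics/w12.png

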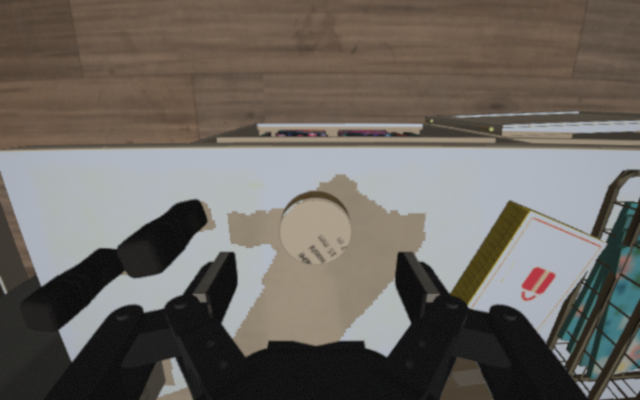

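The tape sits at (315,232), as predicted. Descending.

drive_tool(
  motion=[
    [-1,-0.2,0,3,0,0,0],
    [-1,-0.2,0,4.9,0,0,0],
    [-1,-0.2,0,4.9,0,0,0],
    [-1,-0.2,0,4.9,0,0,0],
    [-0.5,-0.2,0,4.9,0,0,0],
    [0,-0.2,0,4.9,0,0,0],
    [0.5,-0.2,0,4.9,0,0,0],
    [0.5,-0.2,0,4.9,0,0,0],
    [0.5,-0.2,0,4.9,0,0,0],
  ],
  force=40,
)

```text
t: 12.05
ee_pos: [0.5572, 0.403, 0.1732]
orientation: [0.0, 0.707, 0.707, 0.001]
force: [0.2, -1.1, 6.3]
finger_gap: 0.0483
gripper_force: 41.4
```

Run:
```python
from h import *
snap('wrist','w13');  o=bot.get_obs(); print(o['ee_pos'],o['force'],o['finger_gap'])
im,ci=ld('w13'); print(proj(ci,[[.5585,.403,.018],[.5585,.4285,.018],[.5585,.4285,0]]))
h,s,v=cv2.split(cv2.cvtColor(im,cv2.COLOR_BGR2HSV)); print([hsvp.tolist() for hsvp in cv2.cvtColor(im,cv2.COLOR_BGR2HSV)[190:290:5,313]])
```

```text
[0.55718546 0.40294742 0.17318658] [-0.24791849 -0.49802887  5.55666695] 0.04838136408585006
[[316.95456881 271.56718896]
 [317.02656046 226.95953068]
 [316.84810742 213.43597399]]
[[107, 20, 200], [106, 19, 200], [108, 19, 199], [18, 49, 155], [16, 51, 154], [18, 92, 86], [19, 110, 79], [19, 93, 88], [19, 49, 167], [18, 48, 176], [18, 48, 177], [19, 47, 175], [18, 48, 177], [18, 47, 175], [18, 46, 176], [18, 48, 175], [18, 48, 177], [18, 47, 175], [17, 48, 176], [18, 47, 172]]
```

View pics/w13.png

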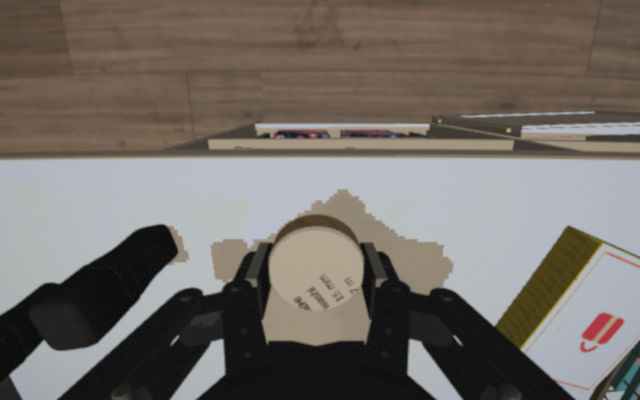

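Run:
```python
from h import *
go(.5992,-.0485,.26,95.8)
```

```text
t 12.1 gap 0.04838136408585006 shift cm [-45.13   4.22  -8.73] turn [ 0.08 -0.06 -5.81]
```

drive_tool(
  motion=[
    [0.5,0,0,-5,0,0,0],
    [0.5,0,0,-10,0,0,0],
    [0.5,0,0,-15,0,0,0],
    [0.5,-3,0,-19,0,0,0],
    [0.5,-7,0.5,-20,0,0,0],
    [0.5,-12,1,-20,0,0,0],
    [0.5,-17,1.5,-20,0,0,0],
    [0.5,-22,2,-20,0,0,-2],
    [0.5,-27,2.5,-20,0,0,-3],
    [0.5,-32,3,-20,0,0,-4],
    [0.5,-37,3.5,-20,0,0,-5.8],
    [0.5,-42,4.2,-18,0,0,-5.8],
    [0.5,-45.1,4.2,-15,0,0,-5.8],
    [0.5,-45.1,4.2,-11,0,0,-5.8],
    [0.5,-45.1,4.2,-9,0,0,-5.8],
    [0.5,-45.1,4.2,-9,0,0,-5.8],
    [0.5,-45.1,4.2,-9,0,0,-5.8],
    [0.5,-45.1,4.2,-9,0,0,-5.8],
  ],
)

```text
t: 13.9
ee_pos: [0.5996, -0.048, 0.2634]
orientation: [0.001, 0.67, 0.742, 0.001]
force: [0.8, -0.2, -0.4]
finger_gap: 0.0483
gripper_force: 41.6
```

Run:
```python
from h import *
go(.5992,-.0485,.222,95.8);snap('wrist','w14')
```

```text
t 13.9 gap 0.048326827232636295 shift cm [-0.05 -0.06  4.14] turn [0.18 0.01 0.03]
```

drive_tool(
  motion=[
    [0.5,0,0,2,0,0,0],
    [0.5,0,-0.05,3.5,0,0,0],
    [0.5,0,-0.05,4,0,0,0],
    [0.5,0,-0.05,4.1,0,0,0],
    [0.5,0,-0.05,4.1,0,0,0],
    [0.5,0,-0.05,4.1,0,0,0],
  ],
)

```text
t: 14.55
ee_pos: [0.5986, -0.0485, 0.2213]
orientation: [0.0, 0.67, 0.742, 0.0]
force: [-0.4, 0.6, -0.9]
finger_gap: 0.0488
gripper_force: 41.6
```

Run:
```python
from h import *
go(.5992,-.0485,.2212,95.8);print(bot.get_obs()['force'])
```

```text
t 14.55 gap 0.04882441421579507 shift cm [-0.01  0.06  0.01] turn [ 0.06  0.   -0.01]
[-0.38605802  0.6051198  -0.8872533 ]
```

drive_tool(
  motion=[
    [0.5,0,0.05,0.1,0,0,0],
    [0.5,0,0.05,0.1,0,0,0],
    [0.5,0,0.05,0.1,0,0,0],
  ],
)

```text
t: 14.85
ee_pos: [0.5991, -0.0485, 0.2201]
orientation: [0.0, 0.671, 0.742, 0.0]
force: [0.2, -0.7, 1.7]
finger_gap: 0.0487
gripper_force: 41.7
```

drive_tool(
  motion=[
    [0.1,0,0,0,0,0,0],
    [-0.3,0,0,0,0,0,0],
    [-1,0,0,0,0,0,0],
    [-1,0,0,0,0,0,0],
    [-1,0,0,-3,0,0,0],
    [-1,0,0,-8,0,0,0],
    [-1,0,0,-12,0,0,0],
    [-1,0,0,-12,0,0,0],
    [-1,0,0,-12,0,0,0],
    [-1,0,0,-12,0,0,0],
  ],
)

```text
t: 15.85
ee_pos: [0.5981, -0.0487, 0.3386]
orientation: [-0.001, 0.671, 0.742, -0.001]
force: [-0.6, 0.9, -0.3]
finger_gap: 0.0852
gripper_force: 0.0
```

Run:
```python
from h import *
snap('wrist','w15'); im,ci=ld('w15'); h,s,v=cv2.split(cv2.cvtColor(im,cv2.COLOR_BGR2HSV))
u=proj(ci,[.599,-.0488,.066])[0].astype(int); print(u)
rects(v>100,ci,(u[0]-34,u[1]-36,u[0]+34,u[1]+36),.066,'tape',300)
rects(v<60,ci,(u[0]-70,u[1]-70,u[0]+70,u[1]+70),.048,'pad',500)
cv2.imwrite('pics/c15.png',cv2.resize(im[u[1]-75:u[1]+75,u[0]-90:u[0]+90],None,fx=3,fy=3))
print(bot.get_obs()['ee_pos'])
go(.385,.365,.35,100)
```

```text
[316 199]
tape (282, 224, 68, 11) [600.8 -78.9] [64.4 10.5] 5.9
tape (291, 170, 55, 54) [599.8 -47. ] [49.8 51.2] 5.8
pad (284, 155, 69, 74) [599.7 -48.6] [66.2 75. ] 5.8
[ 0.59813011 -0.04864613  0.33823539]
t 15.9 gap 0.08518894699824199 shift cm [ 43.3  -17.04  -1.11] turn [-0.17 -0.02 -4.21]
```

View pics/c15.png

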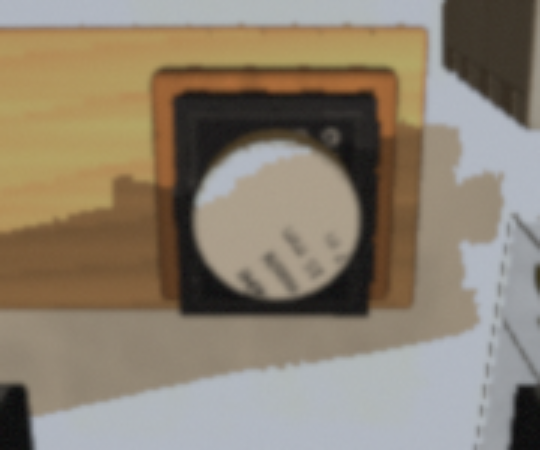

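The tape is centred on the pad to within about 1 mm, and the stack looks right. That was the 14th picture, so from here I work from numbers only. Next is the stamp: I'll put the camera right above it.

Run:
```python
from h import *
go(.392,.288,.37,90)
```

```text
t 15.9 gap 0.08518894699824199 shift cm [ 35.57 -17.12  -3.12] turn [-0.17 -0.01  5.79]
```

drive_tool(
  motion=[
    [-1,0,0,-4,0,0,0],
    [-1,4,-2,-5,0,0,0],
    [-1,8,-4,-5,0,0,0],
    [-1,12,-6,-5,0,0,2],
    [-1,16,-8,-5,0,0,3],
    [-1,20,-10,-5,0,0,5.8],
    [-1,24,-12,-5,0,0,5.8],
    [-1,28,-14,-4,0,0,5.8],
    [-1,32,-16,-3,0,0,5.8],
    [-1,35.6,-17.1,-3,0,0,5.8],
    [-1,35.6,-17.1,-3,0,0,5.8],
    [-1,35.6,-17.1,-3,0,0,5.8],
    [-1,35.6,-17.1,-3,0,0,5.8],
    [-1,35.6,-17.1,-3,0,0,5.8],
  ],
)

```text
t: 17.3
ee_pos: [0.3935, 0.287, 0.3693]
orientation: [0.0, 0.708, 0.706, -0.001]
force: [-0.2, 0.4, -0.1]
finger_gap: 0.0853
gripper_force: 0.0
```

Run:
```python
from h import *
snap('wrist','w16'); im,ci=ld('w16'); h,s,v=cv2.split(cv2.cvtColor(im,cv2.COLOR_BGR2HSV))
u=proj(ci,[.3945,.3705,.068])[0].astype(int); print(u,np.round(np.array(ci['world_from_camera'])[:3,3],4))
for t in (60,80,110): rects(v<t,ci,(u[0]-45,u[1]-40,u[0]+45,u[1]+40),.068,'stamp%d'%t,100); 
rects(v<80,ci,(u[0]-45,u[1]-40,u[0]+45,u[1]+40),0,'foot',100)
print(bot.get_obs()['ee_pos'])
```

```text
[316 103] [0.3941 0.3697 0.3397]
stamp60 (306, 91, 22, 23) [394.6 371.6] [19.5 19.4] 89.3
stamp80 (306, 91, 22, 23) [394.6 371.6] [19.4 19.5] 89.8
stamp110 (305, 90, 24, 25) [394.6 371.4] [20.9 21.3] 85.4
foot (306, 91, 22, 23) [394.7 372. ] [24.3 24.4] 89.8
[0.39346948 0.28716425 0.36944907]
```

Run:
```python
from h import *
go(.3946,.3715,.28,89)
```

```text
t 17.35 gap 0.08574380388072056 shift cm [8.44 0.09 8.94] turn [-0.01  0.05  0.84]
```

drive_tool(
  motion=[
    [-1,4.5,0.1,0,0,0,1],
    [-1,8.4,0.1,2,0,0,1],
    [-1,8.4,0.1,6,0,0,1],
    [-1,8.4,0.1,8.9,0,0,1],
    [-1,8.4,0.1,8.9,0,0,1],
    [-1,8.4,0.1,8.9,0,0,1],
    [-1,8.4,0.1,8.9,0,0,1],
  ],
)

```text
t: 18.05
ee_pos: [0.3946, 0.3726, 0.2823]
orientation: [-0.0, 0.714, 0.7, 0.001]
force: [-0.3, -1.1, 0.9]
finger_gap: 0.0853
gripper_force: 0.0
```

Run:
```python
from h import *
snap('wrist','w17'); im,ci=ld('w17'); h,s,v=cv2.split(cv2.cvtColor(im,cv2.COLOR_BGR2HSV))
u=proj(ci,[.3946,.3715,.068])[0].astype(int); print(u)
for t in (60,90): rects(v<t,ci,(u[0]-60,u[1]-70,u[0]+60,u[1]+45),.068,'stamp%d'%t,100)
# x-extent per row (left/right edges) -> axis lines
m=v<80
for r in range(u[1]-50,u[1]+30,8):
    c=np.flatnonzero(m[r,u[0]-60:u[0]+60])+u[0]-60
    if len(c): print(r,c.min(),c.max(),np.round(onz(ci,[(c.min(),r),(c.max(),r)],.068)[:,:2]*1000,1).tolist())
print(bot.get_obs()['ee_pos']); go(.3946,.3715,.195,90)
```

```text
[314 226]
stamp60 (301, 188, 28, 51) [394.7 381.7] [38.2 19.7] 88.9
stamp90 (300, 188, 30, 52) [394.7 381.3] [39.  21.1] 88.9
192 304 325 [[387.8, 398.1], [402.3, 397.8]]
200 304 326 [[387.6, 392.2], [403.0, 391.9]]
208 302 328 [[386.0, 386.3], [404.3, 385.9]]
216 301 329 [[385.0, 380.2], [405.0, 379.8]]
224 300 329 [[384.1, 374.0], [405.0, 373.6]]
232 301 328 [[384.6, 367.6], [404.3, 367.3]]
[0.39456108 0.37260288 0.28248353]
t 18.1 gap 0.08514016319742534 shift cm [-0.13 -0.01  8.75] turn [ 0.13 -0.13 -1.07]
```

drive_tool(
  motion=[
    [-1,0,0,4,0,0,0],
    [-1,0,0,7.5,0,0,0],
    [-1,0,0,8.7,0,0,0],
    [-1,0,0,8.7,0,0,0],
    [0,0,0,8.7,0,0,0],
    [0.4,0,0,8.7,0,0,0],
    [0.8,0,0,8.7,0,0,0],
    [0.8,0,0,8.7,0,0,0],
    [0.8,0,0,8.7,0,0,0],
    [0.8,0,0,8.7,0,0,0],
  ],
  force=40,
)

```text
t: 19.1
ee_pos: [0.394, 0.3727, 0.1946]
orientation: [0.0, 0.713, 0.701, 0.001]
force: [-0.1, -1.5, 6.4]
finger_gap: 0.0219
gripper_force: 39.1
```

Run:
```python
from h import *
o=bot.get_obs(); print(o['ee_pos'],o['force'],o['finger_gap'],o['gripper_force'])
go(.45,-.0635,.26,95.8)
```

```text
[0.39402144 0.37266657 0.19457654] [-0.06738258 -1.4623161   6.39886506] 0.021899362373168172 39.1083687543869
t 19.1 gap 0.021899362373168172 shift cm [-43.5    6.38  -6.57] turn [ 0.07 -0.04 -6.82]
```

drive_tool(
  motion=[
    [0.8,0,0,-4,0,0,0],
    [0.8,0,0,-9,0,0,0],
    [0.8,0,0,-14,0,0,0],
    [0.8,0,0,-19,0,0,0],
    [0.8,-3,0.5,-21,0,0,0],
    [0.8,-8,1,-21,0,0,-1],
    [0.8,-13,2,-21,0,0,-2],
    [0.8,-18,2.5,-21,0,0,-3],
    [0.8,-23,3,-21,0,0,-4],
    [0.8,-28,4,-21,0,0,-5],
    [0.8,-33,5,-21,0,0,-6.8],
    [0.8,-38,6,-21,0,0,-6.8],
    [0.8,-43.5,6.4,-18,0,0,-6.8],
    [0.8,-43.5,6.4,-14,0,0,-6.8],
    [0.8,-43.5,6.4,-10,0,0,-6.8],
    [0.8,-43.5,6.4,-7,0,0,-6.8],
    [0.8,-43.5,6.4,-7,0,0,-6.8],
    [0.8,-43.5,6.4,-7,0,0,-6.8],
    [0.8,-43.5,6.4,-7,0,0,-6.8],
  ],
)

```text
t: 21.0
ee_pos: [0.4508, -0.0634, 0.2652]
orientation: [0.001, 0.67, 0.742, 0.001]
force: [-0.1, -0.7, -0.2]
finger_gap: 0.022
gripper_force: 39.4
```

Run:
```python
from h import *
snap('wrist','w18'); im,ci=ld('w18'); h,s,v=cv2.split(cv2.cvtColor(im,cv2.COLOR_BGR2HSV))
o=bot.get_obs(); print(o['ee_pos'],o['force'],o['finger_gap'])
u=proj(ci,[.45,-.0635,.028])[0].astype(int); print(u)
rects((h<15)&(s>110),ci,(u[0]-80,u[1]-70,u[0]+80,u[1]+60),.028,'round',100)
# stamp in hand: offset from tool
P=o['ee_pos']; zt=P[2]-.1946+.068; w=proj(ci,[P[0],P[1],zt])[0].astype(int); print('stamp top px',w)
m=v<70
for r in range(w[1]-60,w[1]+30,10):
    c=np.flatnonzero(m[r,w[0]-50:w[0]+50])+w[0]-50
    print(r,c.min() if len(c) else '',c.max() if len(c) else '')
go(.45,-.0635,.2230,95.8)
```

```text
[ 0.45083906 -0.06344317  0.26537145] [0.21532515 0.35161891 0.04480632] 0.022069572111809543
[313 213]
round (273, 172, 81, 77) [449.5 -62.3] [64.3 64.4] 7.5
stamp top px [313 309]
249 279 356
259 269 362
269 266 362
279 263 362
289 263 362
299 263 362
309 263 362
319 263 362
329 263 362
t 21.05 gap 0.022069572111809543 shift cm [ 0.01 -0.1   4.24] turn [0.19 0.03 0.01]
```

drive_tool(
  motion=[
    [0.8,0,-0.1,2,0,0,0],
    [0.8,0,-0.1,3.6,0,0,0],
    [0.8,0,-0.1,4.1,0,0,0],
    [0.8,0,-0.1,4.2,0,0,0],
    [0.8,0,-0.1,4.2,0,0,0],
  ],
)

```text
t: 21.55
ee_pos: [0.4495, -0.0637, 0.2227]
orientation: [0.001, 0.67, 0.742, 0.001]
force: [-0.3, -0.1, 0.4]
finger_gap: 0.0219
gripper_force: 39.4
```

Run:
```python
from h import *
o=bot.get_obs(); print(o['ee_pos'],o['force'],o['finger_gap'])
go(.4497,-.063,.2230,95.8)
```

```text
[ 0.44950553 -0.0636678   0.22271339] [-0.28387406 -0.09608449  0.42365537] 0.02194317038561081
t 21.55 gap 0.02194317038561081 shift cm [ 0.06  0.03 -0.03] turn [ 0.1   0.02 -0.  ]
```

drive_tool(
  motion=[
    [0.8,0.05,0,0.1,0,0,0],
    [0.8,0.05,0,0.1,0,0,0],
    [0.8,0.05,0,0.1,0,0,0],
  ],
)

```text
t: 21.85
ee_pos: [0.4495, -0.0635, 0.2225]
orientation: [0.001, 0.671, 0.742, 0.0]
force: [-2.4, -1.0, 12.9]
finger_gap: 0.022
gripper_force: 40.6
```

Contact. Releasing and looking.

drive_tool(
  motion=[
    [0.8,0,0,-0.05,0,0,0],
    [0.6,0,0,-0.05,0,0,0],
    [0.3,0,0,-0.05,0,0,0],
    [-0.2,0,0,-0.05,0,0,0],
    [-1,0,0,-0.05,0,0,0],
    [-1,0,0,-0.05,0,0,0],
    [-1,0,0,-4,0,0,0],
    [-1,0,0,-9,0,0,0],
    [-1,-4,0,-14,0,0,0],
    [-1,-8,0,-17,0,0,0],
    [-1,-8,0,-17,0,0,0],
    [-1,-8,0,-17,0,0,0],
    [-1,-8,0,-17,0,0,0],
  ],
)

```text
t: 23.15
ee_pos: [0.4566, -0.1423, 0.3902]
orientation: [-0.001, 0.67, 0.742, -0.0]
force: [0.7, 0.6, -0.6]
finger_gap: 0.0855
gripper_force: 0.0
```

Run:
```python
from h import *
snap('wrist','w19'); im,ci=ld('w19'); h,s,v=cv2.split(cv2.cvtColor(im,cv2.COLOR_BGR2HSV))
o=bot.get_obs(); print(o['ee_pos'],o['finger_gap'],np.array(ci['world_from_camera'])[:3,3])
u=proj(ci,[.4497,-.063,.096])[0].astype(int); print(u)
for t in(60,90):rects(v<t,ci,(u[0]-40,u[1]-40,u[0]+40,u[1]+40),.096,'stamptop',60); 
rects(v<80,ci,(u[0]-40,u[1]-40,u[0]+40,u[1]+40),.028,'stampfoot',60)
rects(((h<16)&(s>110))|(v<80),ci,(u[0]-45,u[1]-45,u[0]+45,u[1]+45),.028,'round',100)
u=proj(ci,[.599,-.0485,.066])[0].astype(int)
rects((v>100)&(s<90),ci,(u[0]-30,u[1]-30,u[0]+30,u[1]+30),.066,'tape',300)
rects((h<26)&(s>75),ci,(100,20,500,250),.008,'board',3000)
```

```text
[ 0.45657705 -0.1416783   0.38977179] 0.085406486109979 [ 0.44873999 -0.06000552  0.36067501]
[316 108]
stamptop (307, 99, 22, 23) [450.5 -64.4] [19.2 19.2] 5.8
stamptop (307, 99, 23, 24) [450.9 -64.8] [20.  20.1] 5.8
stampfoot (307, 99, 23, 24) [451.5 -66. ] [25.2 25.3] 5.8
round (289, 79, 56, 59) [449.7 -64.2] [63.1 63.5] 5.8
tape (439, 79, 54, 60) [602.1 -51.4] [55.3 60.5] 16.2
board (100, 175, 114, 63) [ 241.5 -212.7] [ 78.3 164. ] 90.0
board (271, 60, 219, 94) [524.4 -56.3] [257.7 107.9] 6.0
```

The stamp stands centred. For the carton I'll fit its visible faces in the earlier wrist view, where it is seen from beyond.

Run:
```python
from h import *
for n in ('w2','w3'):
  im,ci=ld(n); hsv=cv2.cvtColor(im,cv2.COLOR_BGR2HSV)
  c=np.array([[.413,.296,0],[.413,.236,0],[.393,.296,0],[.413,.296,.105],[.413,.236,.105],[.393,.296,.105]]); u=proj(ci,c); print(n,np.round(u,0).tolist())
  cen=((u[0]+u[4])/2).astype(int); print('xface',hsv[cen[1],cen[0]].tolist()); e=((u[0]+u[5])/2).astype(int); print('yface',hsv[e[1],e[0]].tolist(),'table',hsv[int(u[2][1])-12,int(u[2][0])-10].tolist(),'shadow',hsv[int(u[0][1])+10,int(u[0][0])+6].tolist())
  v=hsv[:,:,2]; x0,y0=u.min(0).astype(int)-8; x1,y1=u.max(0).astype(int)+8
  for t in (130,150,170):
    m=np.zeros(v.shape,np.uint8); m[y0:y1,x0:x1]=(v<t)[y0:y1,x0:x1]
    k=max(cv2.findContours(m,0,1)[0],key=cv2.contourArea); print(t,cv2.contourArea(k),cv2.approxPolyDP(k,2.5,True).reshape(-1,2).tolist())
```

```text
w2 [[238.0, 200.0], [244.0, 237.0], [225.0, 201.0], [214.0, 230.0], [223.0, 275.0], [197.0, 231.0]]
xface [16, 38, 74]
yface [17, 38, 93] table [106, 16, 205] shadow [18, 51, 159]
130 2332.0 [[239, 201], [228, 201], [203, 228], [218, 230], [220, 252], [213, 262], [208, 262], [196, 275], [192, 275], [188, 248], [188, 282], [237, 282], [236, 268], [243, 263], [235, 262], [234, 253], [244, 237]]
150 2434.5 [[240, 201], [227, 201], [202, 228], [218, 230], [220, 251], [213, 261], [201, 266], [194, 275], [188, 246], [188, 282], [238, 282], [236, 269], [244, 263], [235, 261], [237, 255], [242, 255], [235, 252], [245, 238]]
170 2804.0 [[246, 204], [240, 200], [228, 200], [201, 228], [218, 231], [220, 251], [213, 261], [203, 262], [196, 274], [188, 244], [188, 282], [251, 282], [251, 276], [248, 281], [240, 282], [237, 272], [246, 262], [250, 265], [248, 257], [251, 254], [235, 254], [241, 242], [249, 239]]
w3 [[180.0, 217.0], [192.0, 266.0], [162.0, 218.0], [114.0, 272.0], [138.0, 337.0], [89.0, 273.0]]
xface [15, 40, 64]
yface [16, 39, 84] table [102, 14, 179] shadow [18, 52, 132]
130 12872.0 [[80, 208], [80, 344], [198, 344], [198, 269], [184, 290], [174, 290], [192, 266], [182, 218], [163, 219], [112, 258], [95, 209]]
150 13451.5 [[80, 208], [80, 344], [198, 344], [198, 266], [191, 223], [182, 218], [164, 218], [112, 257], [95, 209]]
170 13615.5 [[80, 208], [80, 344], [198, 344], [198, 259], [192, 222], [182, 217], [165, 217], [113, 257], [95, 208]]
```

Run:
```python
from h import *
for n,p in(('w2',[(240,200.7),(227.5,200.7),(244.8,237.8)]),('w3',[(182.5,217.7),(163.5,218),(192.5,266)])):
  _,ci=ld(n); P=onz(ci,p,0)[:,:2]*1000; print(n,np.round(P,1).tolist())
  d=P[0]-P[2]; yaw=np.degrees(np.arctan2(d[1],d[0]))-90; a=np.radians(yaw); ex=np.array([np.cos(a),np.sin(a)]);ey=np.array([-ex[1],ex[0]])
  print('len',np.linalg.norm(d),np.linalg.norm(P[0]-P[1]),'yaw',yaw,'centre',(P[0]+P[2])/2-10*ex, P[0]-10*ex-30*ey)
_,ci=ld('w2'); print(onz(ci,[(202.5,228),(218,230)],.105)[:,:2]*1000)
go(.405,.19,.40,90)
```

```text
w2 [[415.2, 294.5], [396.6, 295.7], [413.6, 233.7]]
len 60.75886082232755 18.66782378010331 yaw -1.536532544832184 centre [404.40136044 264.38017256] [404.41153462 264.75946653]
w3 [[415.6, 294.8], [394.8, 295.9], [413.7, 235.5]]
len 59.32729810694723 20.86757078723322 yaw -1.8790957731600884 centre [404.64311467 265.49869798] [404.63208555 265.16252791]
[[400.3695355  298.68521799]
 [417.55020814 295.20612375]]
t 23.2 gap 0.085406486109979 shift cm [33.52 -1.74 -0.97] turn [-0.11 -0.07  5.87]
```

Run:
```python
from h import *
go(.4045,.265,.30,88)
```

```text
t 23.2 gap 0.085406486109979 shift cm [40.97 -1.    9.04] turn [-0.11 -0.07  7.87]
```

drive_tool(
  motion=[
    [-1,5,-0.2,0,0,0,0],
    [-1,10,-0.3,0,0,0,1],
    [-1,15,-0.4,0,0,0,2],
    [-1,20,-0.5,0,0,0,4],
    [-1,25,-0.6,0,0,0,6],
    [-1,30,-0.8,0,0,0,7.9],
    [-1,35,-1,0,0,0,7.9],
    [-1,40,-1,2,0,0,7.9],
    [-1,41,-1,6,0,0,7.9],
    [-1,41,-1,9,0,0,7.9],
    [-1,41,-1,9,0,0,7.9],
    [-1,41,-1,9,0,0,7.9],
    [-1,41,-1,9,0,0,7.9],
  ],
)

```text
t: 24.5
ee_pos: [0.4059, 0.2644, 0.3017]
orientation: [0.0, 0.72, 0.694, 0.001]
force: [1.1, -1.3, 0.5]
finger_gap: 0.0854
gripper_force: 0.0
```

Run:
```python
from h import *
snap('wrist','w20'); im,ci=ld('w20'); g=im.max(2)
print(bot.get_obs()['ee_pos'])
# +y narrow face visible: foot and top far corners
c=np.array([[.4045-.01,.295,0],[.4145,.295,0],[.3945,.295,.105],[.4145,.295,.105]]); u=proj(ci,c); print(np.round(u,1).tolist())
for f in(.15,.35,.5,.65,.85):
  z=.105*f; uu=proj(ci,[[.3945,.295,z],[.4145,.295,z]]); r=int(uu[:,1].mean()); a=int(uu[0,0])-20; print(f,np.round(uu,1).tolist(),r,a,g[r,a:a+70:2].tolist())
go(.4045,.265,.235,88)
```

```text
[0.4061712  0.26419893 0.302022  ]
[[302.3, 160.8], [322.6, 160.0], [294.8, 192.7], [326.7, 191.6]]
0.15 [[301.6, 164.0], [323.0, 163.2]] 163 281 [194, 194, 194, 194, 195, 192, 193, 193, 193, 194, 194, 167, 94, 88, 90, 90, 90, 89, 89, 89, 91, 89, 112, 163, 157, 151, 150, 150, 149, 147, 148, 145, 164, 184, 187]
0.35 [[300.4, 168.9], [323.7, 168.1]] 168 280 [193, 195, 193, 193, 191, 191, 194, 194, 194, 193, 193, 168, 99, 89, 90, 89, 91, 89, 89, 90, 91, 90, 91, 114, 149, 151, 150, 149, 150, 149, 147, 143, 142, 147, 183]
0.5 [[299.4, 173.2], [324.2, 172.3]] 172 279 [191, 191, 192, 192, 192, 194, 193, 194, 193, 193, 193, 176, 104, 89, 90, 88, 90, 90, 89, 90, 89, 89, 90, 90, 126, 150, 149, 150, 149, 148, 148, 147, 145, 146, 145]
0.65 [[298.3, 178.1], [324.8, 177.1]] 177 278 [193, 194, 193, 193, 193, 194, 193, 192, 192, 194, 194, 176, 108, 90, 91, 90, 90, 89, 91, 90, 90, 90, 91, 88, 90, 129, 152, 149, 150, 150, 150, 150, 149, 149, 147]
0.85 [[296.5, 185.8], [325.8, 184.7]] 185 276 [197, 191, 186, 190, 196, 191, 164, 153, 150, 148, 149, 144, 119, 94, 90, 89, 88, 89, 90, 89, 91, 89, 89, 88, 84, 83, 97, 138, 149, 150, 150, 150, 150, 148, 150]
t 24.55 gap 0.08526045350281282 shift cm [ 0.06 -0.18  6.7 ] turn [ 0.11 -0.08 -0.14]
```

drive_tool(
  motion=[
    [-1,0.1,-0.05,3,0,0,0],
    [-1,0.1,-0.05,6,0,0,0],
    [-1,0.1,-0.05,6.7,0,0,0],
    [-1,0.1,-0.05,6.7,0,0,0],
    [0,0.1,-0.05,6.7,0,0,0],
    [0.4,0.1,-0.05,6.7,0,0,0],
    [0.6,0.1,-0.05,6.7,0,0,0],
    [0.9,0.1,-0.05,6.7,0,0,0],
    [0.9,0.1,-0.05,6.7,0,0,0],
    [0.9,0.1,-0.05,6.7,0,0,0],
  ],
  force=30,
)

```text
t: 25.55
ee_pos: [0.4055, 0.2652, 0.2341]
orientation: [0.0, 0.72, 0.694, 0.0]
force: [0.4, -0.2, 5.1]
finger_gap: 0.0199
gripper_force: 36.1
```

Run:
```python
from h import *
o=bot.get_obs(); print(o['ee_pos'],o['force'],o['finger_gap'],o['gripper_force'])
snap('wrist','w21'); im,ci=ld('w21'); g=im.max(2)
c=np.array([[.3955,.295,0],[.4155,.295,0],[.3955,.295,.105],[.4155,.295,.105]]); print(np.round(proj(ci,c),1).tolist())
u=proj(ci,[[.4055,.295,.07]])[0].astype(int); print('col',u[0],[ (r,int(g[r,u[0]])) for r in range(120,300,6)])
go(.5245,-.0561,.34,95.9)
```

```text
[0.40546659 0.26517398 0.23414398] [ 0.36334007 -0.16935137  5.13433914] 0.019929195862184647 36.078094840049744
[[300.4, 178.6], [326.9, 177.6], [286.8, 244.9], [336.9, 243.3]]
col 312 [(120, 180), (126, 182), (132, 183), (138, 183), (144, 185), (150, 183), (156, 183), (162, 181), (168, 183), (174, 183), (180, 86), (186, 84), (192, 84), (198, 84), (204, 82), (210, 78), (216, 79), (222, 80), (228, 80), (234, 81), (240, 84), (246, 161), (252, 162), (258, 161), (264, 161), (270, 163), (276, 161), (282, 161), (288, 160), (294, 160)]
t 25.6 gap 0.02019367921434139 shift cm [-31.66  13.09 -10.58] turn [ 0.04 -0.01 -8.02]
```

drive_tool(
  motion=[
    [0.9,0,0,-4,0,0,0],
    [0.9,0,0,-9,0,0,0],
    [0.9,0,0,-14,0,0,0],
    [0.9,0,0,-19,0,0,0],
    [0.9,0,0,-20,0,0,0],
    [0.9,-4,2,-20,0,0,-1],
    [0.9,-8,4,-20,0,0,-2],
    [0.9,-12,6,-20,0,0,-3],
    [0.9,-16,8,-20,0,0,-4],
    [0.9,-20,9,-20,0,0,-5],
    [0.9,-24,10,-20,0,0,-6],
    [0.9,-28,12,-20,0,0,-8],
    [0.9,-31.7,13.1,-20,0,0,-8],
    [0.9,-31.7,13.1,-20,0,0,-8],
    [0.9,-31.7,13.1,-17,0,0,-8],
    [0.9,-31.7,13.1,-14,0,0,-8],
    [0.9,-31.7,13.1,-14,0,0,-8],
    [0.9,-31.7,13.1,-14,0,0,-8],
    [0.9,-31.7,13.1,-14,0,0,-8],
  ],
)

```text
t: 27.5
ee_pos: [0.5251, -0.0559, 0.3748]
orientation: [0.001, 0.67, 0.743, 0.001]
force: [0.8, 0.4, -0.0]
finger_gap: 0.0204
gripper_force: 35.4
```

Run:
```python
from h import *
o=bot.get_obs(); print(o['ee_pos'],o['force'],o['finger_gap'])
go(.5245,-.0561,.2435,95.9)
```

```text
[ 0.52510136 -0.05594876  0.37484526] [ 0.81191688  0.42117015 -0.03643694] 0.02044936005824394
t 27.5 gap 0.02044936005824394 shift cm [-1.000e-02 -9.000e-02  1.313e+01] turn [0.11 0.01 0.03]
```

drive_tool(
  motion=[
    [0.9,0,-0.1,4,0,0,0],
    [0.9,0,-0.1,8,0,0,0],
    [0.9,0,-0.1,11,0,0,0],
    [0.9,0,-0.1,12.5,0,0,0],
    [0.9,0,-0.1,13,0,0,0],
    [0.9,0,-0.1,13,0,0,0],
    [0.9,0,-0.1,13,0,0,0],
  ],
)

```text
t: 28.2
ee_pos: [0.5244, -0.0565, 0.2451]
orientation: [0.001, 0.67, 0.743, 0.001]
force: [-1.1, -0.2, -0.9]
finger_gap: 0.0203
gripper_force: 35.5
```

Run:
```python
from h import *
o=bot.get_obs(); print(o['ee_pos'],o['force'],o['finger_gap'])
go(.5245,-.0561,.2421,95.9)
```

```text
[ 0.52439591 -0.05651011  0.24510944] [-1.05196151 -0.15812319 -0.88411874] 0.020289018133558757
t 28.2 gap 0.020289018133558757 shift cm [0.04 0.01 0.3 ] turn [ 0.16  0.03 -0.01]
```

drive_tool(
  motion=[
    [0.9,0,0,0.2,0,0,0],
    [0.9,0,0,0.3,0,0,0],
    [0.9,0,0,0.35,0,0,0],
    [0.9,0,0,0.35,0,0,0],
  ],
)

```text
t: 28.6
ee_pos: [0.5241, -0.0566, 0.2421]
orientation: [0.001, 0.67, 0.742, 0.001]
force: [-2.1, 0.7, 12.6]
finger_gap: 0.0204
gripper_force: 37.1
```

drive_tool(
  motion=[
    [0.9,0,0,-0.05,0,0,0],
    [0.45,0,0,-0.05,0,0,0],
    [0.35,0,0,-0.05,0,0,0],
    [0.2,0,0,-0.05,0,0,0],
    [0.2,0,0,-0.05,0,0,0],
    [0.2,0,0,-2,0,0,0],
    [0.2,0,0,-5,0,0,0],
    [0.2,0,0,-10,0,0,0],
    [0.2,0,0,-15,0,0,0],
    [0.2,-4,0,-18,0,0,0],
    [0.2,-8,0,-18,0,0,0],
    [0.2,-9,0,-18,0,0,0],
    [0.2,-9,0,-18,0,0,0],
    [0.2,-9,0,-18,0,0,0],
  ],
)

```text
t: 30.0
ee_pos: [0.5325, -0.1449, 0.4196]
orientation: [-0.001, 0.669, 0.743, 0.0]
force: [-0.5, 0.3, -0.1]
finger_gap: 0.0342
gripper_force: 0.0
```

Run:
```python
from h import *
snap('wrist','w22'); snap('top','t22'); snap('side','s22'); im,ci=ld('w22'); h,s,v=cv2.split(cv2.cvtColor(im,cv2.COLOR_BGR2HSV))
o=bot.get_obs(); print(o['t'],o['ee_pos'],o['finger_gap'],np.array(ci['world_from_camera'])[:3,3])
def reg(m,c,hw,z,n,a=60):
  u=proj(ci,c)[0].astype(int); rects(m,ci,(u[0]-hw,max(u[1]-hw,0),u[0]+hw,u[1]+hw),z,n,a)
wh=(s<55)&(v>70)
reg(wh,[.5245,-.056,.113],50,.113,'carton top')
reg(v<80,[.45,-.0635,.096],35,.096,'stamp')
reg(((h<16)&(s>110))|(v<80),[.45,-.0635,.028],45,.028,'round')
reg((s<90)&(v>95),[.599,-.0485,.066],26,.066,'tape')
reg(v<60,[.599,-.0485,.048],50,.048,'pad',400)
rects((h<26)&(s>75),ci,(100,20,560,260),.008,'board',3000)
im,ci=ld('t22'); h,s,v=cv2.split(cv2.cvtColor(im,cv2.COLOR_BGR2HSV))
reg((s<60)&(v>100),[.5245,-.056,.113],30,.113,'top-cam carton')
reg((h>150)&(s>120),[.56,.16,.018],60,.018,'pink now')
im,ci=ld('top0'); h,s,v=cv2.split(cv2.cvtColor(im,cv2.COLOR_BGR2HSV)); reg((h>150)&(s>120),[.56,.16,.018],60,.018,'pink before')
```

```text
30.15 [ 0.53282481 -0.14422264  0.41989225] 0.03420414838983729 [ 0.5244516  -0.06263793  0.39021385]
carton top (266, 143, 100, 4) [527.7 -99.5] [97.8  3. ] 6.0
carton top (307, 63, 22, 67) [525.  -55.2] [20.3 58.9] 6.0
carton top (266, 47, 100, 8) [519.  -15.6] [89.4  6. ] 6.0
stamp (233, 90, 33, 22) [456.9 -65. ] [32.1 20.1] 5.5
round (231, 72, 53, 56) [450.6 -64.7] [64.2 64.1] 48.8
tape (362, 74, 48, 50) [599.7 -48. ] [51.9 51.5] 6.5
pad (352, 67, 59, 67) [597.6 -50.2] [65.1 73.4] 5.1
board (193, 214, 156, 46) [ 475.4 -265.4] [ 52.7 236.8] 85.6
board (100, 172, 72, 59) [ 268.7 -223.5] [112.9  82.8] 0.1
board (215, 55, 205, 88) [524.6 -56.3] [257.5 108. ] 6.0
top-cam carton (405, 175, 44, 60) [529.2 -70.5] [ 88.8 125.5] 87.6
top-cam carton (398, 175, 24, 13) [575.7 -36.9] [25.8 48.5] 1.1
pink now (306, 175, 44, 33) [570.1 134.2] [97.4 68.6] 85.2
pink before (306, 175, 44, 33) [570.1 134.2] [97.4 68.6] 85.2
```

The final check has the carton at (525,-55) with yaw 6.0°, against the board centre at (524.6,-56) and 6.0°. The pink box has not moved, so I'm handing in.

```bash
python3 -c "
from rig import bot
print(bot.job_done())"
```

```text
the job is handed in; nothing more can be done
None
```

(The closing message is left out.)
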